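Swap the bottle and the slide box on their stands, each on its riser

ROBOT

A 7-joint arm with a two-finger parallel gripper is mounted at the origin on a cart in front of the work surface, level with it; the furniture and walls round the work are solid. World frame = base frame: x ahead of the robot, y to its left, z up, the work surface at z = 0. Lengths are in m, angles in degrees, forces in N, time in s.
With the tool pointing down it reaches from about 0.425 to 0.825 m from the base axis. Payload 3.6 kg.
Tool frame: the origin (TCP) lies between the finger pads; the fingertips stand 8 mm ahead of it and the grasp point (between the pads) lies 11 mm behind it (nose_length is the distance from the TCP to the fingertips, in m); z points along the fingers, y is the line along which they close (so a half turn about z gives the same grasp; the last joint's range is limited). The gripper opens to 93 mm and grips with 3 to 60 N. Pads are 15 mm wide; open, the fingers measure 128 mm over their backs; the gripper's body (75 mm by 188 mm) begins 65 mm behind the grasp point.
Start: joints at [62.481, 35.231, -0.722, 81.555, 0.464, 63.22, -2.315], TCP at [0.285, -0.584, 0.227] pointing down, gripper open.
Joint ranges: [-178.69, 178.69], [-17.37, 117.87], [-77.05, 75.6], [15.02, 138.74], [-78.02, 258.01], [0.78, 113.62], [-162.83, 162.83]. Speed limits (degrees/s): [159.86, 159.86, 180, 180, 180, 180, 180].

INTERFACE

Orientations are given as [roll, pitch, yaw] about the fixed x, y, z axes, in that order (R = Rz(yaw) Ry(pitch) Rx(roll)).
In Python, from workcell import * gives the robot as it stands.
- The arm moves only by the shell command python3 -m jog 'ROWS' [FORCE]. ROWS is JSON, a list of rows, each a list of 5 numbers: the closure, from -1 (fully open) to 1 (shut), so that 0 is half open, then the shift along the tool's x, y, z in units of 60 mm (1.0 is 60 mm), then the turn about the tool's z in units of 10 degrees (1.0 is 10 degrees). In form: [[fingers, x, y, z, turn], ...]. A call has 1 to 20 rows; each row shifts and turns the commanded pose from where the row before left it, along the tool's axes as they then stand; what a row does not reach is not made up. A row lasts 1/8 s, in which the tool goes at most 62.5 mm and 10.7 degrees, less where a joint would pass 70% of its speed; a pose out of reach is approached as far as the arm can. A call is refused whole if a number of a shift passes 1 or a number of a turn 1, either way. A call with a gripper value outside its range is refused whole. The fingers move at their own pace and stop on an object; FORCE is the grip in N (left out, the last holds). Time passes only in rows, so rows that do not move let the fingers close. It gives the time, the measured TCP pose, the force, the opening and the grip force at its end, in the units of the state.
- observe(): the state, without advancing time (a new reading comes with each control period).
- grab_frame(name): name is "scene" or "top" or "wrist"; returns the picture (400x640x3 uint8, blue, green, red); there is no depth.
- camera_params(name): a dict with "camera_matrix" (3x3 intrinsics, pixels), "T" (4x4, takes a point from camera to world coordinates); the wrist camera has in their place "mount" (4x4, takes a point from camera to tool coordinates, whose origin is the TCP and whose axes are the flange's). Camera axes: x right, y up, looking along -z (the intrinsics and any distortion apply to the point x, -y, -z); pixel columns grow to the right and rows downward; lengths in m; the calibration is good to about 2 mm. A picture is of the moment at which its call begins: read the wrist's pose just before it. camera_params takes no time and is no camera call.
- hand_in(): hands the job in; it is judged then, once.
The state is a dict: "t": time; "joint_positions": joint angles; "joint_vel": joint speeds; "joint_efforts": joint torques, N m; "position": TCP position; "tcp_rot": TCP orientation; "force": force on the tool from outside, world axes, zero at the start; "ft_torque": the same for the moment, N m; "width": opening from 0.0 (shut) to 1.0 (fully open); "grasp_force": force on a finger pad.
Only numpy, scipy, OpenCV 4.12 (cv2) and the standard library are available. Lean on these libraries where they do the work, as an engineer would, in place of code of your own. Each camera call takes 0.05 s, during which the arm holds its last target. There are 200 camera calls.

TASK

The bottle and the slide box are standing on each other's stands: swap them, so that the slide box ends on the oblong stand and the bottle on the round stand, using the empty white tile (or any free spot) on the way. Each must be raised by the riser of its own kind: first lay the oblong riser on the oblong stand and the round riser on the round stand, everything centred, the oblong parts lined up with their stand. Keep the bottle upright throughout, and leave the timer, the vial and the conical tube where they are.

Things in the scene. Friction and masses are not known exactly. Their poses are not given: they have to be found in the camera images.
- bottle: Loose amber glass bottle with a dark screw cap, upright, 137 mm tall, 0.25 to 0.45 kg. Round body 68 mm in diameter up to the shoulder (about 90 mm); the cap is 38 mm in diameter, from 112 to 137 mm height, and is the easy place to grip (the body is nearly as wide as a grip allows). It starts on the oblong stand; origin at the centre of its underside, z up.
- slide_box: Loose closed slide box, dark blue with a light lid, 62 mm along its x, 85 mm along its y, about 35 mm tall, 0.08 to 0.15 kg; the lid is fixed. Grip it across x. It starts on the round stand; its half turn does not matter; origin at the centre of its underside, z up.
- oblong_riser: Loose flat white oblong plate with two dark spots, 56 mm along its x, 84 mm along its y, 12 mm thick, 0.08 kg, lying on the worktop with nothing on it. Goes on the oblong stand under the slide box; half turn does not matter; origin at the centre of its underside, z up.
- round_riser: Loose flat white disc with a dark spot in the middle, 60 mm in diameter, 12 mm thick, 0.06 kg, lying on the worktop with nothing on it. Goes on the round stand under the bottle; origin at the centre of its underside, z up.
- oblong_stand: Fixed low grey block with a flat top, 70 mm along its x, 96 mm along its y, 14 mm high; origin at the centre of its underside, z up.
- round_stand: Fixed low round grey block with a flat top, 84 mm in diameter, 14 mm high; origin at the centre of its underside, z up.
- parking_tile: Fixed, empty white glazed square tile, 110 x 110 mm, 6 mm thick, free for setting something down; origin at the centre of its underside, z up.
- timer: Loose off-white bench timer lying flat with small buttons, 58 x 62 mm, 18 mm tall; leave it alone; origin at the centre of its underside, z up.
- vial: Loose small glass vial with a dark screw cap, upright, 27 mm in diameter, 50 mm tall; leave it alone; origin at the centre of its underside, z up.
- conical_tube: Loose conical sample tube with a ribbed screw cap lying on its side along its y, 108 mm long, 22 mm thick at the cap; leave it alone; origin at the centre of its underside, z up.
Things that resemble listed ones, but are neither listed nor needed, are in the scene too. What is shaped like the oblong_riser but brown or orange is not meant.

How it is judged:
By the outcome, as a careful person would: the job done as asked, in the order asked, and still so for the second after the job is handed in, with the robot touching nothing.
It also fails if it takes over 144 s, if anything falls off the work surface, if the arm or the gripper's body presses on something with over 40 N, if the wrist force passes 120 N, or if a joint passes its speed limit or range.

## Working session

There is one attempt and no reset: what is moved stays moved. The work goes in short steps, Python scripts to look and compute and a shell command to move; the robot and the scene stay as the last step left them, time stands still between calls to the robot, and variables do not carry over. Pictures are saved under pics/ and viewed, at most 14 in all, crops included, and the job is handed in when it is done.

```bash
mkdir -p pics; python3 - <<'E'
from workcell import *
import cv2
o=observe(); print({k:o[k] for k in('t','position','tcp_rot','force','width')})
for n in('top','scene'):
    cv2.imwrite(f'pics/{n}0.png',grab_frame(n)); p=camera_params(n); print(n,p)
print(camera_params('wrist'))
E
```

```text
{'t': 0.0, 'position': array([ 0.28463333, -0.5835194 ,  0.2255213 ]), 'tcp_rot': array([-1.79856613e+02,  3.27371430e-03,  2.60070950e+01]), 'force': array([-0.13555908,  0.18985885, -0.52421195]), 'width': 0.9979449206787605}
top {'camera_matrix': array([[424.87310015,   0.        , 317.45581194],
       [  0.        , 424.87310015, 198.86398354],
       [  0.        ,   0.        ,   1.        ]]), 'T': array([[ 2.81201690e-03,  9.88302225e-01, -1.52482148e-01,
         2.84853061e-01],
       [-9.99996029e-01,  2.80751215e-03, -2.44849851e-04,
        -1.00694937e-01],
       [ 1.86109832e-04,  1.52482231e-01,  9.88306195e-01,
         1.35314297e+00],
       [ 0.00000000e+00,  0.00000000e+00,  0.00000000e+00,
         1.00000000e+00]])}
scene {'camera_matrix': array([[513.9197248 ,   0.        , 317.16192758],
       [  0.        , 513.9197248 , 186.07952844],
       [  0.        ,   0.        ,   1.        ]]), 'T': array([[ 0.53998278,  0.63149548, -0.55644591, -0.54216984],
       [-0.84164529,  0.41077821, -0.35056307, -0.74075057],
       [ 0.00719686,  0.65762811,  0.75330836,  1.42847579],
       [ 0.        ,  0.        ,  0.        ,  1.        ]])}
{'camera_matrix': array([[332.93202412,   0.        , 318.61649955],
       [  0.        , 332.93202412, 196.40482908],
       [  0.        ,   0.        ,   1.        ]]), 'mount': array([[-3.15359636e-04,  9.68610908e-01,  2.48581597e-01,
         6.89251867e-02],
       [ 9.99999869e-01,  4.05753528e-04, -3.12403247e-04,
        -1.86356056e-03],
       [-4.03460053e-04,  2.48581466e-01, -9.68610909e-01,
        -1.57337123e-01],
       [ 0.00000000e+00,  0.00000000e+00,  0.00000000e+00,
         1.00000000e+00]])}
```

View pics/top0.png

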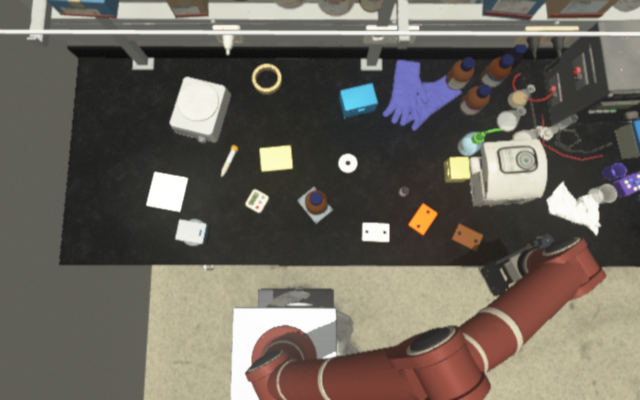

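View pics/scene0.png

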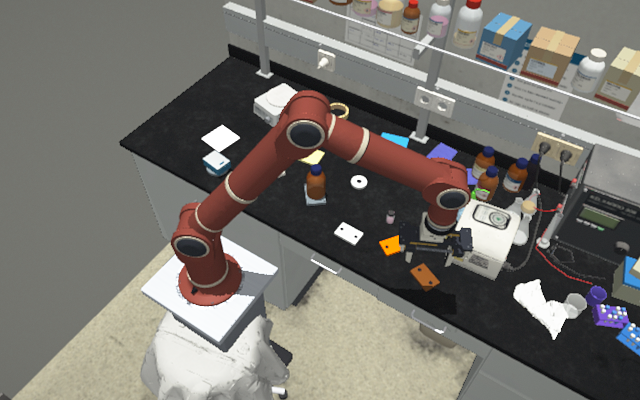

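```bash
cat > h.py <<'E'
from workcell import *
import cv2, numpy as np
from scipy.spatial.transform import Rotation as R
def campose(n,o=None):
    p=camera_params(n)
    if n!='wrist': return p['camera_matrix'],np.array(p['T'])
    o=o or observe(); T=np.eye(4); T[:3,:3]=R.from_euler('xyz',o['tcp_rot'],degrees=True).as_matrix(); T[:3,3]=o['position']
    return p['camera_matrix'],T@p['mount']
def px2w(K,T,uv,z):
    uv=np.atleast_2d(np.array(uv,float)); d=np.c_[(uv[:,0]-K[0,2])/K[0,0],-(uv[:,1]-K[1,2])/K[1,1],-np.ones(len(uv))]@T[:3,:3].T
    s=(z-T[2,3])/d[:,2]; return T[:3,3]+d*s[:,None]
def w2px(K,T,P):
    c=(np.atleast_2d(P)-T[:3,3])@T[:3,:3]; return np.c_[K[0,0]*c[:,0]/-c[:,2]+K[0,2],-K[1,1]*c[:,1]/-c[:,2]+K[1,2]]
E
python3 - <<'E'
from h import *
im=cv2.imread('pics/top0.png')
cv2.imwrite('pics/top0c.png',cv2.resize(im[140:260,140:400],None,fx=3,fy=3,interpolation=cv2.INTER_CUBIC))
K,T=campose('top')
for n,uv,z in [('bottle cap',(317,199),.151),('slide',(191,231),.049),('tile',(167,191),.006),('oblong',(376,232),.012),('round',(347,162.5),.012),('timer',(257,201),.018),('vial',(403.5,191),.05),('tube',(229,160),.015),('orange',(423,219),.012)]:
    p=px2w(K,T,uv,z)[0]; print(n,p.round(3),'r',np.hypot(*p[:2]).round(3))
# minarearects of white things
g=cv2.cvtColor(im,cv2.COLOR_BGR2HSV); m=((g[...,1]<50)&(g[...,2]>150)).astype('uint8')
for c in cv2.findContours(m,0,1)[0]:
    x,y,w,h=cv2.boundingRect(c)
    if 140<x<400 and 140<y<245 and w>12: print(cv2.minAreaRect(c))
E
```

```text
bottle cap [ 0.47  -0.099  0.151] r 0.48
slide [0.385 0.288 0.049] r 0.481
tile [0.517 0.384 0.006] r 0.644
oblong [ 0.386 -0.285  0.012] r 0.48
round [ 0.611 -0.196  0.012] r 0.642
timer [0.483 0.092 0.018] r 0.492
vial [ 0.511 -0.368  0.05 ] r 0.63
tube [0.618 0.186 0.015] r 0.645
orange [ 0.428 -0.435  0.012] r 0.61
((375.5, 232.0), (18.0, 27.0), 90.0)
((190.35855102539062, 231.3268280029297), (27.65784454345703, 25.3530216217041), 12.094757080078125)
((320.6335144042969, 214.58938598632812), (10.037712097167969, 21.83202362060547), 72.47443389892578)
((256.5, 200.5), (18.335756301879883, 19.230182647705078), 26.56505012512207)
((166.63531494140625, 191.14117431640625), (35.35967254638672, 36.227394104003906), 12.528807640075684)
((347.3000183105469, 162.90000915527344), (18.335756301879883, 18.335756301879883), 26.56505012512207)
((227.00003051757812, 162.50001525878906), (4.919349193572998, 27.72724151611328), 26.56505012512207)
```

View pics/top0c.png

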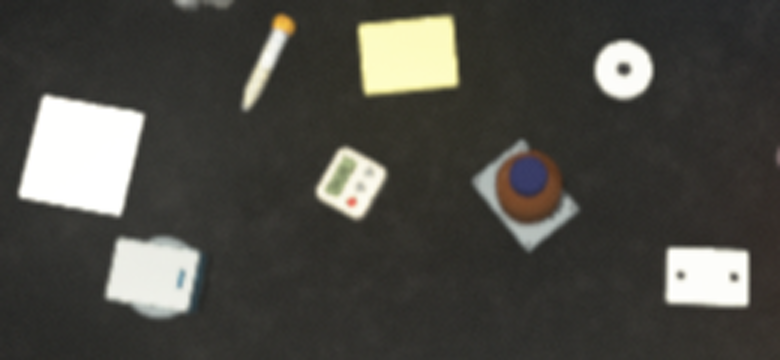

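Chosen by description: the bottle at top pixel (316,203) on the grey stand, not the brown bottles at (460,72), (476,98) and (497,70). The white oblong plate at (376,232), not the orange one at (423,219) or the brown one at (467,236). The white disc with a dark spot at (347,162), not the tape ring at (267,79) or the tile at (167,191). The crop confirms these choices. Next I move to a viewpoint above them.

```bash
python3 -m jog '[[-1,0,0,-0.5,0],[-1,0.85,-0.7,0,0],[-1,0.85,-0.7,0,0],[-1,0.85,-0.7,0,0],[-1,0.85,-0.7,0,0],[-1,0.85,-0.7,0,0],[-1,0.85,-0.7,0,0],[-1,0,0,0,0],[-1,0,0,0,0]]'; python3 - <<'E'
from h import *
o=observe(); im=grab_frame('wrist'); K,T=campose('wrist',o); np.savez('w1.npz',K=K,T=T); cv2.imwrite('pics/w1.png',im); print(o['joint_positions'].round(0))
for n,p in [('oblong',(.386,-.285,.012)),('round',(.611,-.196,.012)),('cap',(.47,-.099,.151))]: print(n,w2px(K,T,p).round(0))
E
```

```text
t: 1.23
position: [0.4401, -0.2435, 0.2564]
tcp_rot: [-180.0, 0.1, 26.0]
force: [-0.5, 0.0, 0.2]
width: 1.002
grasp_force: 0.0
[ 30.  20.  -4. 103.   2.  57. -40.]
oblong [[331. 221.]]
round [[350.  11.]]
cap [[165.  81.]]
```

View pics/w1.png

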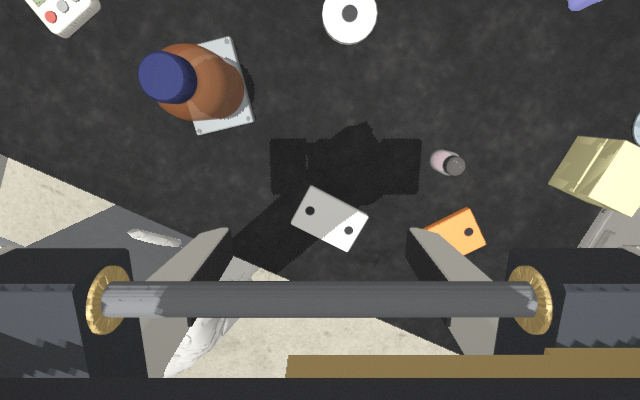

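The wrist view shows the bottle cap at (167,78), visible stand corners at (230,37), (253,124) and (196,134), the white plate at (330,219) with spots at (310,211) and (348,230), and the disc at (349,13).

```bash
cat >> h.py <<'E'
def go(target,yaw,o=None):
    """print jog units from the current pose: shift in present tool axes, turn about tool z (shift first, then turn)"""
    o=o or observe(); r=R.from_euler('xyz',o['tcp_rot'],degrees=True).as_matrix()
    d=r.T@(np.array(target)-o['position'])/.06; t=-((yaw-o['tcp_rot'][2]+90)%180-90)/10
    print('go xyz',d.round(2),'turn',round(t,2),'rot',o['tcp_rot'].round(1))
E
python3 - <<'E'
from h import *
d=np.load('w1.npz');K,T=d['K'],d['T'];im=cv2.imread('pics/w1.png')
hs=cv2.cvtColor(im,cv2.COLOR_BGR2HSV)
# cap: blue
m=cv2.inRange(hs[50:110,130:205],(105,80,40),(130,255,255)); c=max(cv2.findContours(m,0,1)[0],key=cv2.contourArea)
print('cap',cv2.minEnclosingCircle(c),np.array(cv2.fitEllipse(c)[0])+[130,50])
cap=px2w(K,T,np.array(cv2.fitEllipse(c)[0])+[130,50],.149)[0]; print(cap)
# stand corners
s=px2w(K,T,[(230.5,37),(254,123.5),(196.5,134.5)],.014); print('stand',s.round(4),np.linalg.norm(s[0]-s[1]),np.linalg.norm(s[1]-s[2]),'ctr',(s[0]+s[2])/2)
v=s[0]-s[1]; print('ang long',np.degrees(np.arctan2(v[1],v[0])))
# riser corners
m=(cv2.inRange(im[180:255,285:375],(85,85,85),(255,255,255))); c=max(cv2.findContours(m,0,1)[0],key=cv2.contourArea)
b=cv2.boxPoints(cv2.minAreaRect(cv2.convexHull(c)))+[285,180]; p=px2w(K,T,b,.012); print('oblong',p.mean(0),np.linalg.norm(p[0]-p[1]),np.linalg.norm(p[1]-p[2]))
sp=px2w(K,T,[(310,210.5),(348.5,230)],.012); v=sp[1]-sp[0]; print('spots',sp.mean(0),np.degrees(np.arctan2(v[1],v[0])))
print('round',px2w(K,T,(349.5,13.5),.012))
go((cap[0],cap[1],.1275),-53)
E
```

```text
cap ((36.5, 27.5), 30.70026206970215) [166.4465065   77.26711464]
[ 0.47311714 -0.09816354  0.149     ]
stand [[ 0.5295 -0.0898  0.014 ]
 [ 0.455  -0.1499  0.014 ]
 [ 0.4135 -0.0938  0.014 ]] 0.09572478318509474 0.06979704828194153 ctr [ 0.47151632 -0.0917889   0.014     ]
ang long 38.90459034626483
oblong [ 0.38725332 -0.28287357  0.012     ] 0.057277860474573894 0.08568563123661029
spots [ 0.38615314 -0.28304502  0.012     ] -91.97558804085955
round [[ 0.60842831 -0.19698861  0.012     ]]
go xyz [ 1.57 -1.95  2.15] turn 7.89 rot [1.80e+02 1.00e-01 2.59e+01]
```

```bash
python3 -m jog '[[-1,0.5,-0.7,0,0],[-1,0.5,-0.7,0,0],[-1,0.58,-0.63,0,0],[-1,0,0,0,0],[-1,0,0,0.7,0],[-1,0,0,0.7,0],[-1,0,0,0.5,0],[-1,0,0,0.25,0],[-1,0,0,0,0],[-1,0,0,0,0]]'; python3 - <<'E'
from h import *
go((.472,-.0925,.1275),26)
o=observe(); im=grab_frame('wrist'); cv2.imwrite('pics/w2.png',im)
E
```

```text
t: 2.52
position: [0.4727, -0.0936, 0.1282]
tcp_rot: [179.9, -0.0, 25.8]
force: [-0.4, -0.1, -0.3]
width: 1.002
grasp_force: 0.0
go xyz [-0.   -0.02  0.01] turn -0.02 rot [179.9  -0.   25.8]
```

View pics/w2.png

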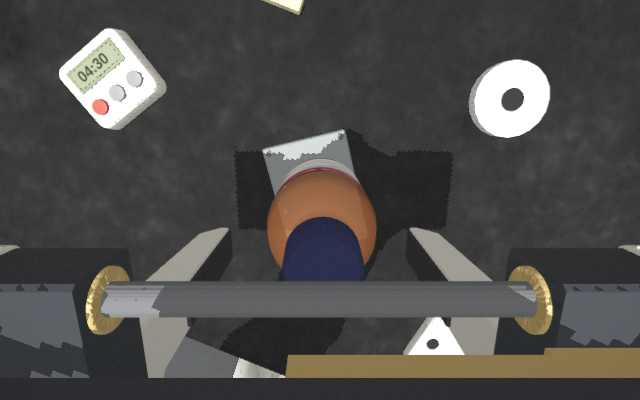

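The cap is centred between the fingers. I close and lift it.

```bash
python3 -m jog '[[1,0,0,0,0],[1,0,0,0,0],[1,0,0,0,0],[1,0,0,0,0],[1,0,0,0,0],[1,0,0,-0.2,0],[1,0,0,-0.4,0],[1,0,0,-0.4,0],[1,0,0,0,0]]' 30 && python3 -m jog '[[1,0.3,0.1,0,0],[1,0.6,0.15,0,0],[1,0.7,0.2,0,0],[1,0.7,0.2,0,0],[1,0.5,0.15,0,0],[1,0.25,0.05,0,0],[1,0,0,0,0],[1,0,0,0.5,0],[1,0,0,0.4,0],[1,0,0,0.2,0],[1,0,0,0.08,0],[1,0,0,0.04,0],[1,0,0,0,0]]'
```

```text
t: 3.7
position: [0.4733, -0.0919, 0.189]
tcp_rot: [179.9, -0.2, 26.0]
force: [-0.2, -0.5, -4.3]
width: 0.41
grasp_force: 29.9
t: 5.32
position: [0.6609, -0.0588, 0.1232]
tcp_rot: [179.7, -0.3, 25.9]
force: [-7.8, -0.8, 27.6]
width: 0.409
grasp_force: 30.1
```

```bash
python3 - <<'E'
from h import *
o=observe(); print(o['position'],o['force'],o['ft_torque'])
a=grab_frame('wrist'); s=grab_frame('scene'); K,T=campose('scene'); u=w2px(K,T,(.66,-.06,.06))[0].astype(int); print(u)
c=cv2.resize(s[u[1]-50:u[1]+50,u[0]-80:u[0]+80],(640,400),interpolation=cv2.INTER_CUBIC)
cv2.imwrite('pics/w3.png',cv2.resize(np.vstack([a,c]),None,fx=.75,fy=.75))
E
```

```text
[ 0.660912   -0.05880734  0.12322612] [-7.78638755 -0.84182455 27.62171633] [-0.04020055  2.05034717  0.03513937]
[334 149]
```

View pics/w3.png

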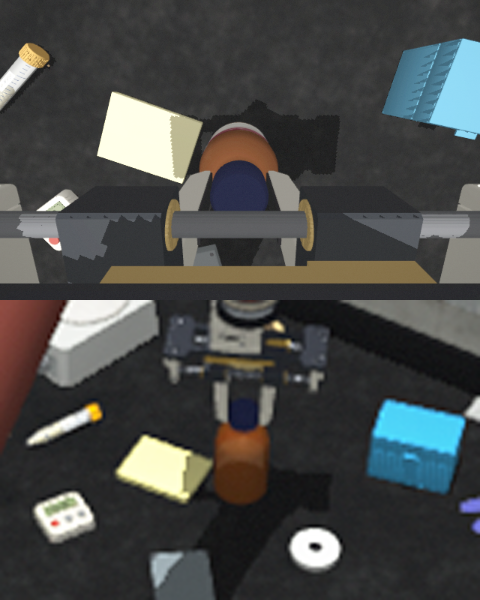

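The bottle's foot seems to have landed on the corner of the yellow pad. I lift it and set it down 40 mm further right.

```bash
python3 -m jog '[[1,0,0,-0.3,0],[1,0,0,-0.3,0],[1,0,0.4,0,0],[1,0,0.35,0,0],[1,0,0,0,0],[1,0,0,0.25,0],[1,0,0,0.15,0],[1,0,0,0,0]]'
```

```text
t: 6.42
position: [0.6778, -0.0968, 0.1249]
tcp_rot: [-179.9, 0.1, 26.1]
force: [0.7, 1.4, -4.5]
width: 0.406
grasp_force: 30.0
```

```bash
python3 -m jog '[[1,0,0,0.08,0],[1,0,0,0,0]]';python3 -m jog '[[1,0,0,0.06,0],[1,0,0,0,0]]'
```

```text
t: 6.68
position: [0.6796, -0.0974, 0.1233]
tcp_rot: [180.0, -0.1, 26.0]
force: [-1.9, 0.1, 2.8]
width: 0.408
grasp_force: 30.0
t: 6.92
position: [0.6802, -0.0973, 0.1233]
tcp_rot: [179.9, -0.2, 26.0]
force: [-5.8, 0.7, 16.0]
width: 0.408
grasp_force: 30.1
```

```bash
python3 -m jog '[[1,0,0,-0.04,0],[0,0,0,0,0],[-1,0,0,0,0],[-1,0,0,0,0],[-1,0,0,0,0],[-1,0,0,-0.5,0],[-1,0,0,-0.9,0],[-1,0,0,-0.9,0],[-1,0,0,0,-1],[-1,0,0,0,-1],[-1,0,0,0,-1],[-1,0,0,0,-1],[-1,0,0,0,-1],[-1,0,0,0,-1],[-1,0,0,0,-0.2],[-1,0,0,0,0]]'; python3 - <<'E'
from h import *
go((.3865,-.283,.15),88); print(observe()['joint_positions'].round(0))
E
```

```text
t: 8.93
position: [0.679, -0.0981, 0.2583]
tcp_rot: [-180.0, -0.0, 87.9]
force: [0.2, -0.6, 0.0]
width: 1.003
grasp_force: 0.0
go xyz [-3.26 -4.76  1.81] turn -0.01 rot [-180.    -0.    87.9]
[ 18.  39. -22.  71.  14.  72.  -7.]
```

```bash
python3 -m jog '[[-1,-0.6,-0.8,0,0],[-1,-0.6,-0.8,0,0],[-1,-0.6,-0.9,0,0],[-1,-0.6,-0.9,0.3,0],[-1,-0.6,-0.9,0.7,0],[-1,-0.26,-0.46,0.8,0],[-1,0,0,0,0],[-1,0,0,0,0]]'; cat >> h.py <<'E'
def shot(f):
    o=observe(); im=grab_frame('wrist'); K,T=campose('wrist',o); np.savez(f+'.npz',K=K,T=T); cv2.imwrite(f'pics/{f}.png',im); return im,K,T
E
python3 - <<'E'
from h import *
im,K,T=shot('w4'); go((.3865,-.283,.011),88); print(w2px(K,T,[(.3865,-.283,.012),(.3865,-.241,.012)]))
m=cv2.inRange(im[60:,230:410],(120,120,120),(255,255,255))
for c in cv2.findContours(m,0,1)[0]:
    if cv2.contourArea(c)>800: print(cv2.minAreaRect(c),cv2.boundingRect(c))
E
```

```text
t: 9.93
position: [0.4054, -0.2731, 0.1609]
tcp_rot: [179.8, 0.0, 88.0]
force: [0.1, -0.3, 0.5]
width: 1.002
grasp_force: 0.0
go xyz [-0.18 -0.33  2.5 ] turn 0.01 rot [1.798e+02 1.000e-01 8.810e+01]
[[299.19654338 198.67175563]
 [296.9349838  154.55220912]]
((115.5, 276.0), (36.0, 89.0), 90.0) (71, 258, 90, 37)
((69.0, 135.5), (85.0, 60.0), 90.0) (39, 93, 61, 86)
```

View pics/w4.png

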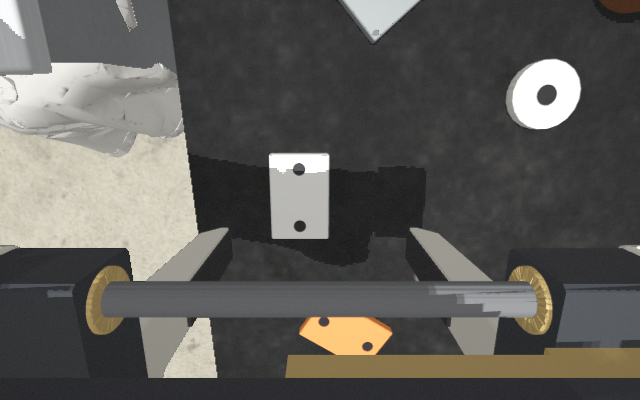

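The plate spans (269–329, 153–239), aligned with the gripper and centred at (299,196). The prediction was off by about 2.5 mm.

```bash
python3 -m jog '[[-1,-0.14,-0.33,0.6,0],[-1,0,0,0.8,0],[-1,0,0,0.7,0],[-1,0,0,0.4,0],[-1,0,0,0,0],[-1,0,0,0,0]]' && python3 -m jog '[[1,0,0,0,0],[1,0,0,0,0],[1,0,0,0,0],[1,0,0,0,0],[1,0,0,-0.3,0],[1,0,0,-0.7,0],[1,0,0,-0.6,0],[1,0,0,0,1],[1,0,0,0,1],[1,0,0,0,1],[1,0,0,0,1],[1,0,0,0,0.9],[1,0,0,0,0],[1,0,0,0,0]]' 30; python3 - <<'E'
from h import *
shot('w5'); go((.4715,-.0918,.06),38.9)
E
```

```text
t: 10.72
position: [0.3858, -0.281, 0.0106]
tcp_rot: [179.8, 0.1, 88.1]
force: [0.4, 0.2, 1.1]
width: 1.0
grasp_force: 0.0
t: 12.48
position: [0.3831, -0.2809, 0.1057]
tcp_rot: [-180.0, 0.0, 39.1]
force: [0.9, -0.3, -1.3]
width: 0.601
grasp_force: 30.0
go xyz [ 3.13 -1.52  0.76] turn 0.02 rot [-180.    -0.    39.1]
```

View pics/w5.png

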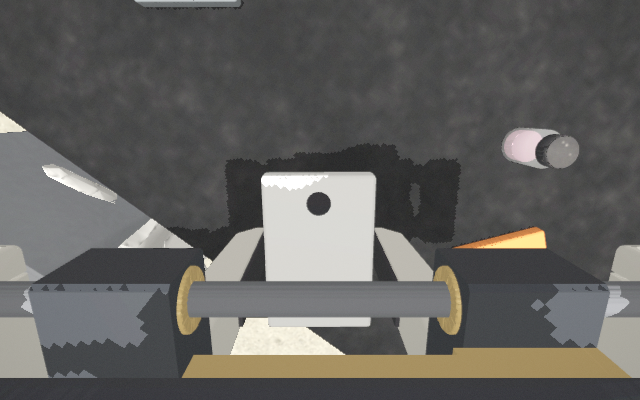

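```bash
python3 - <<'E'
from h import *
d=np.load('w1.npz'); s=px2w(d['K'],d['T'],[(310,210.5),(348.5,230)],.012); print('spot gap',np.linalg.norm(s[0]-s[1]))
d=np.load('w5.npz'); o=observe(); p=o['position']; r=R.from_euler('xyz',o['tcp_rot'],degrees=True).as_matrix()
for uv in [(318.5,203.5),(318,174),(318,325),(262,178),(376,178)]: print(uv,((px2w(d['K'],d['T'],uv,p[2]-.0106+.012)-p)@r).round(4))
d=np.load('w4.npz'); s=px2w(d['K'],d['T'],[(299,169.5),(299.7,226)],.012); print('spot gap',np.linalg.norm(s[0]-s[1]),s.mean(0))
E
```

```text
spot gap 0.05557002086310296
(318.5, 203.5) [[ 0.0258 -0.0018 -0.0014]]
(318, 174) [[ 0.0403 -0.002  -0.0014]]
(318, 325) [[-0.042  -0.0021 -0.0014]]
(262, 178) [[ 0.0384 -0.0287 -0.0014]]
(376, 178) [[ 0.0384  0.0256 -0.0014]]
spot gap 0.055537146557704066 [ 0.38666787 -0.28270704  0.012     ]
```

```bash
python3 -m jog '[[1,0.6,-0.3,0,0],[1,0.65,-0.3,0,0],[1,0.65,-0.3,0,0],[1,0.65,-0.3,0,0],[1,0.58,-0.3,0,0],[1,0.02,0,0.5,0],[1,0,0,0.25,0],[1,0,0,0,0],[1,0,0,0,0]]'; python3 - <<'E'
from h import *
shot('w6'); go((.4735,-.0918,.0246),38.9)
E
```

```text
t: 13.65
position: [0.4739, -0.0924, 0.0613]
tcp_rot: [180.0, -0.0, 39.0]
force: [0.4, 0.4, -0.6]
width: 0.6
grasp_force: 30.0
go xyz [-0.   -0.01  0.61] turn 0.01 rot [ 1.799e+02 -1.000e-01  3.900e+01]
```

View pics/w6.png

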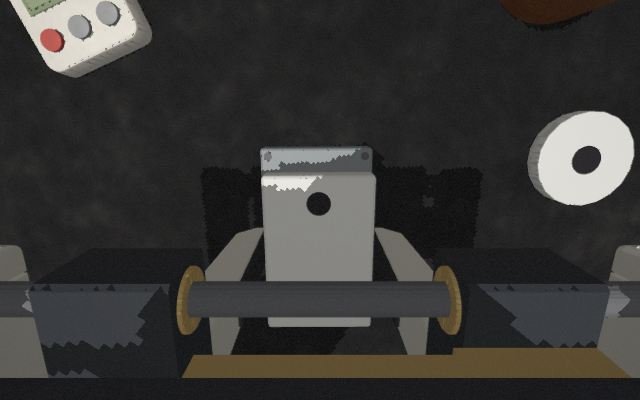

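```bash
python3 - <<'E'
from h import *
d=np.load('w6.npz'); o=observe(); p=o['position']; r=R.from_euler('xyz',o['tcp_rot'],degrees=True).as_matrix()
im=cv2.imread('pics/w6.png'); g=cv2.cvtColor(im,cv2.COLOR_BGR2GRAY).astype(int)
print('row160',g[160,252:268],g[160,364:380]); print('col',g[140:155,290],g[140:155,340]); print('riser row 230',g[222,256:268],g[222,368:382])
def t(uv,z): return ((px2w(d['K'],d['T'],uv,z)-p)@r)[0].round(4)
for uv in [(261,147),(373,147),(261,162),(373,162)]: print(uv,t(uv,.014))
for uv in [(263,230),(375,230)]: print(uv,t(uv,p[2]+.0014))
E
```

```text
row160 [ 40  34  37  37  31  32  37  34  57 131 152 164 166 166 157 117] [78 79 83 85 85 81 80 78 42 17 27 29 22 24 24 20]
col [ 38  36  41  37  40  37  48  70 101 137 151 164 164 165 165] [ 45  47  42  45  39  28  57  75 112 137 151 163 162 162 162]
riser row 230 [ 21  20  18  23  21  22  22 114 127 131 134 136] [137 136 136 134 130 126  72  30  17  23  19  21  18  19]
(261, 147) [ 0.0479 -0.037   0.0475]
(373, 147) [0.0479 0.0314 0.0476]
(261, 162) [ 0.0387 -0.0374  0.0475]
(373, 162) [0.0387 0.0318 0.0475]
(263, 230) [ 0.0121 -0.0294 -0.0014]
(375, 230) [ 0.0121  0.0261 -0.0014]
```

```bash
python3 -m jog '[[1,0.025,-0.02,0.2,0],[1,0,0,0.2,0],[1,0,0,0.13,0],[1,0,0,0.05,0],[1,0,0,0.02,0],[1,0,0,0,0],[1,0,0,0,0]]'
```

```text
t: 14.58
position: [0.4742, -0.0903, 0.025]
tcp_rot: [180.0, -0.0, 39.0]
force: [-0.1, -0.2, -1.0]
width: 0.597
grasp_force: 30.0
```

```bash
python3 -m jog '[[1,0,0,0.015,0],[0.5,0,0,0,0],[-1,0,0,0,0],[-1,0,0,0,0],[-1,0,0,0,0],[-1,0,0,-0.3,0],[-1,0,0,-0.9,0],[-1,0,0,-0.9,0],[-1,0,0,-0.9,0],[-1,0,0,0,-1],[-1,0,0,0,-1],[-1,0,0,0,-1],[-1,0,0,0,-1],[-1,0,0,0,-0.2],[-1,0,0,0,0]]'; python3 - <<'E'
from h import *
shot('w7'); go((.385,.285,.2),81)
E
```

```text
t: 16.45
position: [0.4737, -0.0903, 0.2038]
tcp_rot: [-180.0, -0.0, 80.9]
force: [0.3, 0.1, 0.3]
width: 1.002
grasp_force: 0.0
go xyz [ 5.94 -2.45  0.06] turn -0.01 rot [-180.    -0.    80.9]
```

View pics/w7.png

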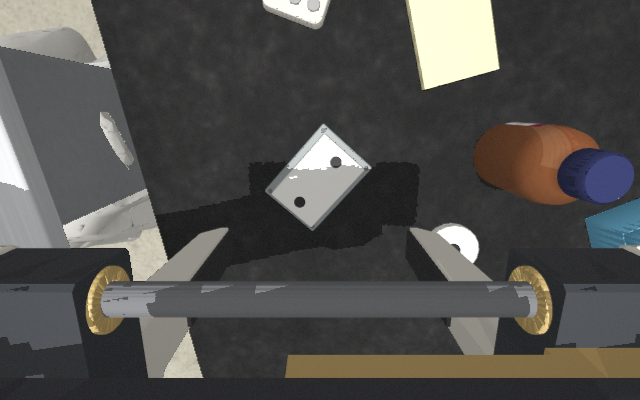

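The riser sits evenly on its stand: spots at (335,162) and (299,202), stand corners at (323,124), (370,168), (313,230) and (266,190). Next is the slide box.

```bash
python3 -m jog '[[-1,0.8,-0.1,0,0],[-1,0.85,-0.3,0,0],[-1,0.85,-0.4,0,0],[-1,0.85,-0.4,0,0],[-1,0.85,-0.4,0,0],[-1,0.85,-0.4,0,0],[-1,0.85,-0.4,0,0],[-1,0.04,-0.05,0,0],[-1,0,0,0,0],[-1,0,0,0,0]]'; python3 - <<'E'
from h import *
d=np.load('w7.npz'); a=px2w(d['K'],d['T'],[(335.5,162),(299.5,202)],.026); v=a[0]-a[1]; print('riser',a.mean(0),np.degrees(np.arctan2(v[1],v[0])))
a=px2w(d['K'],d['T'],[(323.5,124.5),(370.5,168),(313,230.5),(265.5,190)],.014);print('stand',a.mean(0))
shot('w8'); go((.385,.285,.2),81)
E
```

```text
t: 17.75
position: [0.3852, 0.2829, 0.2038]
tcp_rot: [180.0, 0.1, 80.8]
force: [0.1, -0.3, 0.1]
width: 1.0
grasp_force: 0.0
riser [ 0.47141747 -0.09076639  0.026     ] 39.44390415872082
stand [ 0.47207429 -0.09021891  0.014     ]
go xyz [ 0.03 -0.01  0.06] turn -0.02 rot [1.80e+02 1.00e-01 8.08e+01]
```

View pics/w8.png

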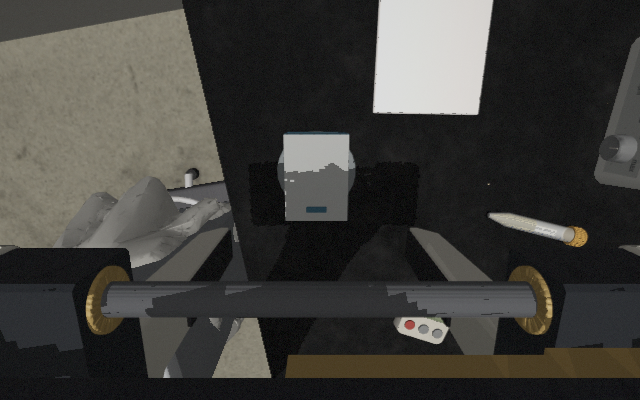

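The box lid spans (285–349, 134–221), square to the gripper. The tile fills (373–492, 0–114).

```bash
python3 - <<'E'
from h import *
d=np.load('w8.npz'); K,T=d['K'],d['T']; a=px2w(K,T,[(285,134),(349.3,134),(348.3,221),(285,221)],.049); print(a.round(4),a.mean(0)); print(np.linalg.norm(a[0]-a[1]),np.linalg.norm(a[1]-a[2]))
b=px2w(K,T,[(278,168),(355,168)],.014);print('stand',b,np.linalg.norm(b[0]-b[1]))
t=px2w(K,T,[(373,111),(479,115)],.006); print('tile near edge',t)
yb=R.from_euler('xyz',observe()['tcp_rot'],degrees=True).as_matrix()[:,1]
c=a.mean(0)+.0018*yb; print(c); go((c[0],c[1],.026),81)
E
```

```text
[[0.3618 0.3368 0.049 ]
 [0.4204 0.3273 0.049 ]
 [0.4078 0.2436 0.049 ]
 [0.3462 0.2537 0.049 ]] [0.38406323 0.29033807 0.049     ]
0.05936899912717019 0.08459117826492071
stand [[0.34422451 0.30150864 0.014     ]
 [0.42428603 0.28850691 0.014     ]] 0.08111037060543608
tile near edge [[0.45122902 0.34304579 0.006     ]
 [0.55918761 0.32145791 0.006     ]]
[0.38584003 0.29005004 0.04900057]
go xyz [ 0.12 -0.01  2.96] turn -0.02 rot [1.80e+02 1.00e-01 8.08e+01]
```

```bash
python3 -m jog '[[-1,0.12,-0.01,0.6,0],[-1,0,0,0.8,0],[-1,0,0,0.8,0],[-1,0,0,0.5,0],[-1,0,0,0.26,0],[-1,0,0,0,0],[-1,0,0,0,0],[1,0,0,0,0],[1,0,0,0,0],[1,0,0,0,0],[1,0,0,0,0],[1,0,0,0,0]]' 20 && python3 -m jog '[[1,0,0,-0.3,0],[1,0,0,-0.7,0],[1,0.48,0.47,0,0],[1,0.48,0.47,0,0],[1,0.48,0.47,0,0],[1,0.48,0.47,0,0],[1,0,0,0,0],[1,0,0,0.5,0],[1,0,0,0.4,0],[1,0,0,0.15,0],[1,0,0,0,0],[1,0,0,0,0]]'
```

```text
t: 19.3
position: [0.385, 0.2921, 0.0266]
tcp_rot: [180.0, -0.0, 81.0]
force: [-1.5, -1.8, 2.1]
width: 0.664
grasp_force: 20.0
t: 20.8
position: [0.5148, 0.3886, 0.0244]
tcp_rot: [179.9, -0.1, 81.0]
force: [-0.8, -0.5, -1.0]
width: 0.671
grasp_force: 20.0
```

```bash
python3 -m jog '[[1,0,0,0.07,0],[1,0,0,0,0],[1,0,0,0,0]]'; python3 -m jog '[[1,0,0,0.02,0],[1,0,0,0,0]]'
```

```text
t: 21.18
position: [0.5145, 0.3881, 0.0193]
tcp_rot: [180.0, -0.0, 81.0]
force: [-0.3, 0.9, -0.1]
width: 0.667
grasp_force: 20.0
t: 21.42
position: [0.5146, 0.3883, 0.0187]
tcp_rot: [180.0, -0.0, 81.0]
force: [-0.8, -0.7, 3.9]
width: 0.666
grasp_force: 20.0
```

```bash
python3 -m jog '[[0.5,0,0,0,0],[-1,0,0,0,0],[-1,0,0,0,0],[-1,0,0,0,0],[-1,0,0,-0.5,0],[-1,0,0,-0.8,0],[-1,0,0,-0.9,0],[-1,0,0,-0.8,0],[-1,-0.6,-0.6,0,0],[-1,-0.6,-0.6,0,0],[-1,-0.6,-0.6,0,0],[-1,-0.2,-0.1,0,0],[-1,0,0,0,0],[-1,0,0,0,0]]'; python3 - <<'E'
from h import *
im,K,T=shot('w9'); g=cv2.cvtColor(im,cv2.COLOR_BGR2GRAY)
print(w2px(K,T,(.385,.293,.014)),g[165:185:5,310:330:5])
m=cv2.inRange(g[100:250,230:410],75,255)
for c in cv2.findContours(m,0,1)[0]:
    if cv2.contourArea(c)>800:
        e=cv2.fitEllipse(cv2.convexHull(c)); print(e,cv2.boundingRect(c)); print(px2w(K,T,np.array(e[0])+[230,100],.014))
E
```

```text
t: 23.18
position: [0.3845, 0.2885, 0.1981]
tcp_rot: [179.9, -0.1, 81.0]
force: [0.5, -0.6, -0.5]
width: 1.003
grasp_force: 0.0
[[318.92792078 176.37753147]] [[176 177 177 177]
 [ 93  91  94  91]
 [ 92  92  90  93]
 [ 91  92  92  93]]
((87.28279876708984, 76.03902435302734), (78.1473617553711, 79.06512451171875), 70.8326416015625) (48, 37, 79, 79)
[[0.38336268 0.29362438 0.014     ]]
```

```bash
python3 -m jog '[[-1,0,0,0,1],[-1,0,0,0,1],[-1,0,0,0,0.7],[-1,-0.4,0.8,0,0],[-1,-0.45,0.8,0,0],[-1,-0.45,0.8,0,0],[-1,-0.45,0.8,0,0],[-1,-0.45,0.8,0,0],[-1,-0.45,0.8,0,0],[-1,-0.45,0.8,0,0],[-1,-0.45,0.8,0,0],[-1,-0.45,0.8,0,0],[-1,-0.37,0.6,0,0],[-1,0,0,0,0],[-1,0,0,0,0]]'; python3 - <<'E'
from h import *
im,K,T=shot('w10'); hs=cv2.cvtColor(im,cv2.COLOR_BGR2HSV); print('pred',w2px(K,T,(.609,-.199,.012)))
m=cv2.inRange(hs[110:250,230:410],(0,0,95),(180,60,255)); 
for c in cv2.findContours(m,0,1)[0]:
    if cv2.contourArea(c)>800:
        e=cv2.fitEllipse(cv2.convexHull(c)); q=np.array(e[0])+[230,110]; p=px2w(K,T,q,.012)[0]; print(e,q,p)
        p=p+.0018*R.from_euler('xyz',observe()['tcp_rot'],degrees=True).as_matrix()[:,1]; go((p[0],p[1],.011),54)
E
```

```text
t: 25.1
position: [0.608, -0.1986, 0.1972]
tcp_rot: [-179.9, -0.1, 54.1]
force: [-0.2, -0.4, -0.5]
width: 0.999
grasp_force: 0.0
pred [[321.12511317 179.52291866]]
((89.13058471679688, 65.7371826171875), (56.6736946105957, 56.76110076904297), 91.56427001953125) [319.13058472 175.73718262] [ 0.6096741  -0.19450721  0.012     ]
go xyz [0.06 0.02 3.11] turn 0.01 rot [-1.799e+02 -1.000e-01  5.410e+01]
```

```bash
python3 -m jog '[[-1,0.06,0.02,0.7,0],[-1,0,0,0.8,0],[-1,0,0,0.8,0],[-1,0,0,0.5,0],[-1,0,0,0.3,0],[-1,0,0,0,0],[-1,0,0,0,0]]' && python3 -m jog '[[1,0,0,0,0],[1,0,0,0,0],[1,0,0,0,0],[1,0,0,0,0],[1,0,0,-0.4,0],[1,0,0,-0.8,0],[1,0,0,-0.8,0],[1,0,0,0,0],[1,0,0,0,0]]' 30; python3 - <<'E'
from h import *
shot('w11'); go((.3851,.2933,.06),54); o=observe()
im,K,T=shot('w11'); hs=cv2.cvtColor(im,cv2.COLOR_BGR2HSV); cv2.imwrite('pics/w11c.png',im[120:360,150:490])
E
```

```text
t: 26.02
position: [0.6118, -0.1974, 0.0134]
tcp_rot: [179.9, -0.1, 54.0]
force: [0.6, -0.1, 0.7]
width: 1.001
grasp_force: 0.0
t: 27.15
position: [0.6098, -0.1975, 0.1312]
tcp_rot: [-179.9, 0.0, 54.0]
force: [0.9, -0.3, -0.8]
width: 0.631
grasp_force: 30.0
go xyz [ 4.42 -7.83  1.19] turn 0.0 rot [-1.798e+02  1.000e-01  5.400e+01]
```

View pics/w11c.png

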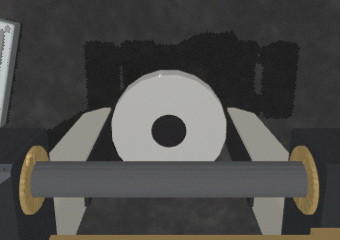

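The disc is held flat, with its spot at full-frame (319,251). I work out its offset from the grip.

```bash
python3 - <<'E'
from h import *
d=np.load('w11.npz'); o=observe(); p=o['position']; r=R.from_euler('xyz',o['tcp_rot'],degrees=True).as_matrix()
for uv in [(319,251),(319,191)]: print(((px2w(d['K'],d['T'],uv,p[2]-.0014)-p)@r).round(4))
E
```

```text
[[-0.0001 -0.0011  0.0014]]
[[ 0.0317 -0.0011  0.0014]]
```

```bash
python3 -m jog '[[1,0.4,-0.75,0,0],[1,0.45,-0.8,0,0],[1,0.45,-0.8,0,0],[1,0.45,-0.8,0,0],[1,0.45,-0.8,0,0],[1,0.45,-0.8,0,0],[1,0.45,-0.8,0,0],[1,0.45,-0.8,0,0],[1,0.45,-0.8,0,0],[1,0.42,-0.68,0,0],[1,0,0,0.6,0],[1,0,0,0.5,0],[1,0,0,0,0],[1,0,0,0,0]]'; python3 - <<'E'
from h import *
im,K,T=shot('w12'); go((.3851,.2933,.0274),54); o=observe();p=o['position']; r=R.from_euler('xyz',o['tcp_rot'],degrees=True).as_matrix()
g=cv2.cvtColor(im,cv2.COLOR_BGR2GRAY); print([int(x) for x in g[120:240:4,319]]); print(w2px(K,T,p+r@np.array([.042,0,p[2]-.014])))
for v in (170,176): print(v,[int(x) for x in g[v,240:400:4]])
E
```

```text
t: 29.0
position: [0.3866, 0.2932, 0.0661]
tcp_rot: [-180.0, -0.0, 54.0]
force: [0.4, -0.4, -1.5]
width: 0.632
grasp_force: 30.0
go xyz [-0.02 -0.03  0.65] turn -0.0 rot [ 1.8e+02 -1.0e-01  5.4e+01]
[54, 54, 57, 59, 59, 56, 56, 57, 58, 52, 98, 210, 214, 212, 119, 119, 120, 121, 152, 187, 182, 182, 183, 182, 183, 182, 183, 182, 182, 43]
[[321.25182843 155.76976709]]
170 [53, 55, 54, 47, 30, 49, 41, 50, 46, 51, 31, 103, 183, 212, 214, 213, 215, 215, 214, 214, 214, 214, 213, 212, 211, 160, 165, 180, 94, 54, 59, 53, 57, 58, 57, 53, 38, 52, 56, 36]
176 [49, 51, 53, 31, 31, 31, 28, 32, 34, 88, 119, 120, 118, 213, 213, 213, 214, 212, 119, 121, 118, 119, 118, 152, 210, 137, 172, 156, 201, 201, 85, 49, 57, 60, 56, 55, 33, 34, 33, 36]
```

```bash
python3 -m jog '[[1,-0.04,-0.025,0.3,0],[1,0,0,0.2,0],[1,0,0,0.1,0],[1,0,0,0.05,0],[1,0,0,0,0],[1,0,0,0,0]]'; python3 -m jog '[[1,0,0,0.02,0],[1,0,0,0,0],[1,0,0,0,0]]'
```

```text
t: 29.8
position: [0.384, 0.2922, 0.0272]
tcp_rot: [180.0, -0.0, 54.0]
force: [-0.2, -0.3, -0.9]
width: 0.631
grasp_force: 30.0
t: 30.18
position: [0.384, 0.2922, 0.026]
tcp_rot: [180.0, -0.0, 54.0]
force: [0.0, -0.1, 1.4]
width: 0.631
grasp_force: 30.0
```

```bash
python3 -m jog '[[0.5,0,0,0,0],[-1,0,0,0,0],[-1,0,0,0,0],[-1,0,0,0,0],[-1,0,0,-0.3,0],[-1,0,0,-0.8,0],[-1,0,0,-0.9,0],[-1,0,0,-0.9,0],[-1,0,0,0,0],[-1,0,0,0,0]]'; python3 - <<'E'
from h import *
im,K,T=shot('w13'); cv2.imwrite('pics/w13c.png',cv2.resize(im[120:250,230:410],None,fx=3,fy=3))
print(w2px(K,T,[(.384,.2922,.026)])); go((.5146,.3883,.0187),81)
E
```

```text
t: 31.42
position: [0.3832, 0.2914, 0.1991]
tcp_rot: [-180.0, 0.1, 54.0]
force: [-0.7, 0.2, -0.4]
width: 1.001
grasp_force: 0.0
[[320.21182161 180.69533846]]
go xyz [2.61 0.83 2.99] turn -2.7 rot [-180.     0.2   54. ]
```

View pics/w13c.png

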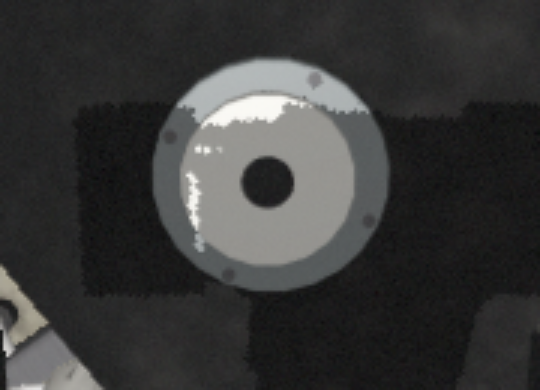

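The disc is at crop (268,180) on the stand. Stand dots at (315,79), (170,136), (228,274) and (368,220).

```bash
python3 - <<'E'
from h import *
d=np.load('w13.npz');K,T=d['K'],d['T']; f=lambda q,z:px2w(K,T,np.array(q,float)/3+[230,120],z)
s=f([(315,79),(170,136),(228,274),(368,220)],.014); print('stand dots',s.mean(0),np.linalg.norm(s[0]-s[2]),np.linalg.norm(s[1]-s[3]))
print('outline',f([(270.5,174)],.014),'disc spot',f([(267.5,182)],.026),'disc outline',f([(268,179.5)],.026))
E
```

```text
stand dots [0.3831761 0.2912021 0.014    ] 0.07576311639088469 0.07540235680500622
outline [[0.38422898 0.29249911 0.014     ]] disc spot [[0.38316154 0.2928463  0.026     ]] disc outline [[0.38380361 0.2934432  0.026     ]]
```

```bash
python3 -m jog '[[-1,0.7,0.2,0,0],[-1,0.7,0.2,0,0],[-1,0.7,0.2,0,0],[-1,0.5,0.23,0,-1],[-1,0,0,0,-1],[-1,0,0,0,-0.7],[-1,0,0,0,0],[-1,0,0,0,0]]'; python3 - <<'E'
from h import *
go((.5143,.3864,.0195),81)
E
```

```text
t: 32.48
position: [0.5153, 0.3886, 0.1984]
tcp_rot: [-179.9, 0.1, 80.9]
force: [-0.3, 0.1, -0.3]
width: 0.999
grasp_force: 0.0
go xyz [-0.03 -0.01  2.98] turn -0.01 rot [-1.799e+02  1.000e-01  8.090e+01]
```

```bash
python3 -m jog '[[-1,-0.03,-0.01,0.7,0],[-1,0,0,0.8,0],[-1,0,0,0.8,0],[-1,0,0,0.4,0],[-1,0,0,0.28,0],[-1,0,0,0,0],[-1,0,0,0,0],[1,0,0,0,0],[1,0,0,0,0],[1,0,0,0,0],[1,0,0,0,0],[1,0,0,0,0]]' 20; python3 -m jog '[[1,0,0,-0.4,0],[1,0,0,-0.8,0],[1,0,0,-0.6,0],[1,0,0,0,1],[1,0,0,0,1],[1,0,0,0,1],[1,0,0,0,1],[1,0,0,0,0.2],[1,0,0,0,0],[1,0,0,0,0]]'; python3 - <<'E'
from h import *
o=observe();im,K,T=shot('w14'); go((.4727,-.0915,.09),39); p=o['position']; r=R.from_euler('xyz',o['tcp_rot'],degrees=True).as_matrix()
g=cv2.cvtColor(im,cv2.COLOR_BGR2GRAY); b=im.astype(int)
print('col',[(v,int(g[v,318])) for v in range(110,270,5)]); print('row 230',[(u,int(g[225,u])) for u in range(240,400,6)])
E
```

```text
t: 33.98
position: [0.5149, 0.3874, 0.0212]
tcp_rot: [180.0, -0.0, 81.0]
force: [-0.1, -0.8, 0.9]
width: 0.668
grasp_force: 20.0
t: 35.22
position: [0.5149, 0.3872, 0.1288]
tcp_rot: [-180.0, 0.0, 39.1]
force: [0.1, -0.6, 0.5]
width: 0.668
grasp_force: 20.0
go xyz [-5.57  5.75  0.65] turn 0.01 rot [-180.     0.    39.1]
col [(110, 63), (115, 255), (120, 255), (125, 255), (130, 255), (135, 255), (140, 255), (145, 255), (150, 255), (155, 216), (160, 216), (165, 216), (170, 83), (175, 95), (180, 121), (185, 255), (190, 255), (195, 179), (200, 177), (205, 176), (210, 177), (215, 178), (220, 177), (225, 175), (230, 177), (235, 177), (240, 176), (245, 176), (250, 176), (255, 174), (260, 175), (265, 175)]
row 230 [(240, 45), (246, 41), (252, 177), (258, 177), (264, 178), (270, 177), (276, 178), (282, 178), (288, 178), (294, 176), (300, 175), (306, 176), (312, 176), (318, 175), (324, 177), (330, 176), (336, 176), (342, 177), (348, 177), (354, 177), (360, 178), (366, 176), (372, 175), (378, 175), (384, 175), (390, 41), (396, 36)]
```

```bash
python3 - <<'E'
from h import *
d=np.load('w14.npz');K,T=d['K'],d['T']; o=observe();p=o['position']; r=R.from_euler('xyz',o['tcp_rot'],degrees=True).as_matrix()
g=cv2.cvtColor(cv2.imread('pics/w14.png'),cv2.COLOR_BGR2GRAY); print(g[166:188,300],g[225,246:254],g[225,384:391])
for uv in [(318,182),(318,168),(249,225),(388,225)]: print(((px2w(K,T,uv,p[2]+.0198)-p)@r).round(4),((px2w(K,T,uv,p[2]-.0152)-p)@r).round(4))
E
python3 -m jog '[[1,-0.5,0.5,0,0],[1,-0.65,0.65,0,0],[1,-0.65,0.65,0,0],[1,-0.65,0.65,0,0],[1,-0.65,0.65,0,0],[1,-0.65,0.65,0,0],[1,-0.65,0.65,0,0],[1,-0.65,0.65,0,0],[1,-0.52,0.7,0,0],[1,0,0,0.5,0],[1,0,0,0,0],[1,0,0,0,0]]'
```

```text
[216 211 133  92  83  85  86  91  94  97  97 100 105 118 163 195 254 255
 255 255 255 255] [ 41  41  44  99 170 176 177 177] [175 178 177 177 118  52  41]
[[ 0.0403 -0.002  -0.0198]] [[ 0.0329 -0.002   0.0152]]
[[ 0.0462 -0.002  -0.0198]] [[ 0.0404 -0.002   0.0152]]
[[ 0.0211 -0.0321 -0.0198]] [[ 0.0089 -0.0398  0.0152]]
[[ 0.0211  0.0285 -0.0198]] [[0.0089 0.0362 0.0152]]
t: 36.78
position: [0.4729, -0.0902, 0.0995]
tcp_rot: [180.0, -0.1, 39.1]
force: [0.5, 0.3, -0.9]
width: 0.662
grasp_force: 20.0
```

```bash
python3 -m jog '[[1,0.015,0.015,0.4,0],[1,0,0,0.3,0],[1,0,0,0.15,0],[1,0,0,0.06,0],[1,0,0,0,0],[1,0,0,0,0]]'; python3 -m jog '[[1,0,0,0.05,0],[1,0,0,0,0],[1,0,0,0,0]]'
```

```text
t: 37.52
position: [0.4741, -0.0913, 0.0449]
tcp_rot: [179.9, -0.1, 39.0]
force: [-0.7, 0.1, -0.5]
width: 0.664
grasp_force: 20.0
t: 37.9
position: [0.4735, -0.0913, 0.0413]
tcp_rot: [-180.0, 0.0, 39.0]
force: [0.1, -0.5, -0.7]
width: 0.667
grasp_force: 20.0
```

```bash
python3 -m jog '[[1,0,0,0.02,0],[1,0,0,0,0]]'; python3 -m jog '[[0.5,0,0,0,0],[-1,0,0,0,0],[-1,0,0,0,0],[-1,0,0,0,0],[-1,0,0,-0.3,0],[-1,0,0,-0.9,0],[-1,0,0,-0.9,0],[-1,0,0,-0.9,0],[-1,0,0,0,0],[-1,0,0,0,0]]'; python3 - <<'E'
from h import *
im,K,T=shot('w15'); g=cv2.cvtColor(im,cv2.COLOR_BGR2GRAY)
m=cv2.inRange(g[90:250,230:410],125,255)
for c in cv2.findContours(m,0,1)[0]:
    if cv2.contourArea(c)>800: print(cv2.minAreaRect(c),px2w(K,T,np.array(cv2.minAreaRect(c)[0])+[230,90],.061))
go((.680,-.098,.2),26)
E
```

```text
t: 38.15
position: [0.4737, -0.0913, 0.0411]
tcp_rot: [180.0, -0.0, 39.0]
force: [-1.2, 0.7, 7.8]
width: 0.666
grasp_force: 20.0
t: 39.4
position: [0.4728, -0.0912, 0.2194]
tcp_rot: [-179.9, 0.1, 39.0]
force: [0.2, 0.3, -0.6]
width: 1.003
grasp_force: 0.0
((89.0, 89.0), (94.0, 64.0), 90.0) [[ 0.47616012 -0.08666099  0.061     ]]
go xyz [2.62 2.27 0.3 ] turn 1.3 rot [-1.799e+02  1.000e-01  3.900e+01]
```

```bash
python3 -m jog '[[-1,0.65,0.55,0,0],[-1,0.65,0.55,0,0],[-1,0.65,0.6,0,0],[-1,0.67,0.57,0,0],[-1,0,0,0,0],[-1,0,0,0,0]]'; python3 - <<'E'
from h import *
im,K,T=shot('w16'); hs=cv2.cvtColor(im,cv2.COLOR_BGR2HSV)
m=cv2.inRange(hs[60:250,230:410],(105,80,30),(130,255,255)); c=max(cv2.findContours(m,0,1)[0],key=cv2.contourArea); x,y,w,h=cv2.boundingRect(c); print(x+230,y+60,w,h, px2w(K,T,(x+w/2+230,y+h/2+60),.1245)+[0.0011,-.0014,0])
go((.680,-.0975,.11),39)
E
```

```text
t: 40.2
position: [0.6799, -0.0981, 0.2177]
tcp_rot: [-179.8, 0.2, 39.0]
force: [0.5, -0.2, 0.1]
width: 0.998
grasp_force: 0.0
292 181 49 53 [[ 0.67535332 -0.09938704  0.1245    ]]
go xyz [ 0.02 -0.    1.81] turn -0.0 rot [-179.9    0.2   39. ]
```

```bash
python3 - <<'E'
from h import *
d=np.load('w16.npz');K,T=d['K'],d['T']; o=observe();p=o['position']; r=R.from_euler('xyz',o['tcp_rot'],degrees=True).as_matrix()
im=cv2.imread('pics/w16.png'); print(im[176:188,316].tolist(), im[228:240,316].tolist())
f=lambda uv,z:((px2w(K,T,uv,z)-p)@r)[0,:2].round(4)
print('far',f((316,234),.137),'near bottom',f((316,181),.112),'near top',f((316,181),.137))
E
```

```text
[[58, 90, 143], [59, 90, 144], [54, 85, 139], [54, 83, 135], [53, 77, 120], [54, 33, 30], [56, 37, 32], [56, 37, 33], [59, 38, 35], [59, 36, 34], [62, 38, 37], [66, 45, 42]] [[71, 46, 41], [69, 43, 40], [67, 41, 36], [70, 43, 40], [67, 38, 37], [58, 36, 34], [42, 35, 33], [29, 32, 31], [30, 30, 30], [31, 31, 31], [30, 29, 29], [35, 37, 36]]
far [-0.0212 -0.0038] near bottom [ 0.0147 -0.004 ] near top [ 0.0199 -0.0037]
```

```bash
python3 -m jog '[[-1,-0.045,-0.03,0.5,0],[-1,0,0,0.7,0],[-1,0,0,0.4,0],[-1,0,0,0.2,0],[-1,0,0,0,0],[-1,0,0,0,0],[1,0,0,0,0],[1,0,0,0,0],[1,0,0,0,0],[1,0,0,0,0],[1,0,0,0,0],[1,0,0,0,0]]' 50; python3 -m jog '[[1,0,0,-0.1,0],[1,0,0,-0.3,0],[1,0,0,-0.4,0],[1,0,0,-0.4,0],[1,0,0,0,0],[1,0,0,0,0]]'; python3 - <<'E'
from h import *
go((.384,.2915,.17),39)
E
```

```text
t: 41.75
position: [0.6774, -0.0975, 0.1118]
tcp_rot: [-179.9, 0.0, 39.0]
force: [-0.7, 1.0, -0.1]
width: 0.457
grasp_force: 42.2
t: 42.5
position: [0.6776, -0.0986, 0.1835]
tcp_rot: [-179.9, 0.1, 39.0]
force: [0.5, -0.1, -4.4]
width: 0.451
grasp_force: 41.1
go xyz [ 0.29 -8.13  0.23] turn -0.0 rot [-1.799e+02  1.000e-01  3.900e+01]
```

The opening is 42 mm rather than 38, so the fingertips are on the shoulder, not the cap. I set the bottle down and regrip higher.

```bash
python3 -m jog '[[1,0,0,0.5,0],[1,0,0,0.4,0],[1,0,0,0.2,0],[1,0,0,0.05,0],[1,0,0,0,0],[1,0,0,0,0]]'; python3 -m jog '[[1,0,0,0.03,0],[1,0,0,0,0]]'
```

```text
t: 43.25
position: [0.679, -0.0985, 0.1163]
tcp_rot: [179.9, -0.1, 39.0]
force: [0.8, -0.3, -3.6]
width: 0.449
grasp_force: 41.2
t: 43.5
position: [0.6782, -0.0985, 0.1135]
tcp_rot: [180.0, -0.0, 39.0]
force: [-0.5, 0.5, -4.0]
width: 0.448
grasp_force: 41.1
```

```bash
python3 -m jog '[[1,0,0,0.03,0],[1,0,0,0,0],[1,0,0,0,0]]'; python3 -m jog '[[1,0,0,0.02,0],[1,0,0,0,0],[1,0,0,0,0]]'
```

```text
t: 43.88
position: [0.6794, -0.0978, 0.1129]
tcp_rot: [179.9, -0.2, 39.0]
force: [1.1, 1.9, 4.4]
width: 0.451
grasp_force: 43.1
t: 44.25
position: [0.6803, -0.0973, 0.1125]
tcp_rot: [179.9, -0.3, 39.0]
force: [1.9, 2.5, 6.1]
width: 0.448
grasp_force: 44.0
```

```bash
python3 -m jog '[[0.5,0,0,0,0],[-1,0,0,0,0],[-1,0,0,0,0],[-1,0,0,-0.2,0],[-1,-0.02,0,0,0],[-1,0,0,0,0],[1,0,0,0,0],[1,0,0,0,0],[1,0,0,0,0],[1,0,0,0,0],[1,0,0,0,0]]' 40; python3 -m jog '[[1,0,0,-0.1,0],[1,0,0,-0.3,0],[1,0,0,-0.4,0],[1,0,0,-0.4,0],[1,0,0,0,0],[1,0,0,0,0]]'; python3 - <<'E'
from h import *
go((.384,.2915,.18),39)
E
```

```text
t: 45.62
position: [0.6773, -0.0992, 0.1223]
tcp_rot: [-180.0, -0.0, 39.0]
force: [-0.8, 0.7, -0.4]
width: 0.503
grasp_force: 0.0
t: 46.38
position: [0.6764, -0.0992, 0.1934]
tcp_rot: [-179.9, 0.1, 39.0]
force: [0.1, 0.5, -5.0]
width: 0.402
grasp_force: 40.0
go xyz [ 0.31 -8.13  0.24] turn 0.0 rot [-1.799e+02  1.000e-01  3.900e+01]
```

```bash
python3 -m jog '[[1,0,-0.3,0,0],[1,0.02,-0.5,0,0],[1,0.02,-0.6,0,0],[1,0.03,-0.65,0,0],[1,0.03,-0.65,0,0],[1,0.03,-0.65,0,0],[1,0.03,-0.65,0,0],[1,0.03,-0.65,0,0],[1,0.03,-0.65,0,0],[1,0.03,-0.65,0,0],[1,0.03,-0.65,0,0],[1,0.03,-0.65,0,0],[1,0,-0.6,0,0],[1,0,-0.5,0,0],[1,0,-0.25,0,0],[1,0,-0.13,0,0],[1,0,0,0,0],[1,0,0,0,0]]'; python3 - <<'E'
from h import *
go((.384,.2915,.16),39)
im,K,T=shot('w17'); hs=cv2.cvtColor(im,cv2.COLOR_BGR2HSV);o=observe();p=o['position']
m=cv2.inRange(hs[60:275,230:410],(3,110,40),(18,255,255)); c=max(cv2.findContours(m,0,1)[0],key=cv2.contourArea); x,y,w,h=cv2.boundingRect(c); print(x+230,y+60,w,h)
E
```

```text
t: 48.62
position: [0.3631, 0.3183, 0.1942]
tcp_rot: [179.9, 0.0, 38.9]
force: [0.4, 0.4, -4.4]
width: 0.404
grasp_force: 40.0
go xyz [-0.01  0.57  0.57] turn -0.01 rot [179.9   0.   38.9]
267 161 105 70
```

```bash
python3 - <<'E'
from h import *
d=np.load('w17.npz');K,T=d['K'],d['T']; o=observe();p=o['position']; r=R.from_euler('xyz',o['tcp_rot'],degrees=True).as_matrix()
im=cv2.imread('pics/w17.png'); print(im[140:170:2,318].tolist())
for z in (.126,.12): print(((px2w(K,T,[(318,161),(318,155)],p[2]-z)-p)@r).round(4).tolist())
E
python3 -m jog '[[1,0,0.3,0,0],[1,0,0.27,0,0],[1,0,0,0.2,0],[1,0,0,0.2,0],[1,0,0,0.1,0],[1,0,0,0,0],[1,0,0,0,0]]'
```

```text
[[34, 35, 36], [30, 28, 29], [22, 21, 19], [8, 13, 15], [16, 19, 18], [53, 59, 67], [113, 118, 119], [115, 118, 121], [101, 106, 109], [49, 46, 79], [32, 27, 70], [31, 48, 71], [40, 55, 81], [38, 57, 84], [42, 58, 91]]
[[0.0278, -0.0021, 0.126], [0.033, -0.0021, 0.126]]
[[0.0287, -0.0021, 0.12], [0.0337, -0.002, 0.12]]
t: 49.55
position: [0.3836, 0.2934, 0.1645]
tcp_rot: [-180.0, -0.0, 39.0]
force: [-0.1, -0.8, -2.9]
width: 0.403
grasp_force: 40.0
```

```bash
python3 -m jog '[[1,-0.03,0.03,0.04,0],[1,0,0,0.04,0],[1,0,0,0,0],[1,0,0,0,0]]'; python3 -m jog '[[1,0,0,0.05,0],[1,0,0,0,0],[1,0,0,0,0]]'; python3 -m jog '[[1,0,0,0.03,0],[1,0,0,0,0],[1,0,0,0,0]]'
```

```text
t: 50.05
position: [0.3834, 0.2905, 0.1596]
tcp_rot: [-180.0, -0.0, 39.0]
force: [0.1, -0.6, -4.0]
width: 0.405
grasp_force: 40.0
t: 50.42
position: [0.3834, 0.2904, 0.1565]
tcp_rot: [-180.0, -0.0, 39.0]
force: [-0.2, -0.6, -3.4]
width: 0.41
grasp_force: 40.0
t: 50.8
position: [0.3834, 0.2904, 0.1547]
tcp_rot: [-180.0, -0.0, 39.0]
force: [0.2, 0.6, -3.6]
width: 0.405
grasp_force: 40.0
```

```bash
python3 -m jog '[[1,0,0,0.03,0],[1,0,0,0,0],[1,0,0,0,0]]'; python3 -m jog '[[1,0,0,0.03,0],[1,0,0,0,0],[1,0,0,0,0]]'; python3 -m jog '[[1,0,0,0.02,0],[1,0,0,0,0],[1,0,0,0,0]]'
```

```text
t: 51.18
position: [0.3833, 0.2904, 0.1529]
tcp_rot: [-180.0, 0.0, 39.0]
force: [0.3, 0.1, -4.3]
width: 0.402
grasp_force: 40.0
t: 51.55
position: [0.3842, 0.291, 0.1524]
tcp_rot: [180.0, -0.2, 39.0]
force: [-0.5, -1.1, 5.8]
width: 0.405
grasp_force: 40.0
t: 51.92
position: [0.3849, 0.2914, 0.1523]
tcp_rot: [180.0, -0.3, 39.0]
force: [-1.6, -1.2, 12.5]
width: 0.408
grasp_force: 40.0
```

```bash
python3 -m jog '[[1,0,0,-0.03,0],[0.5,0,0,0,0],[-1,0,0,0,0],[-1,0,0,0,0],[-1,0,0,0,0],[-1,0,0,-0.4,0],[-1,0,0,-0.8,0],[-1,-0.5,0.5,-0.6,0],[-1,-0.6,0.6,0,0],[-1,0,0,0,0],[-1,0,0,0,0]]'; python3 - <<'E'
from h import *
a,K,T=shot('w18'); t=grab_frame('top'); s=grab_frame('scene')
K2,T2=campose('scene'); f=lambda P:w2px(K2,T2,P)[0].astype(int)
def crop(im,u,w,h,W,H): return cv2.resize(im[max(u[1]-h,0):u[1]+h,max(u[0]-w,0):u[0]+w],(W,H),interpolation=cv2.INTER_CUBIC)
b=f((.384,.29,.08)); c=f((.472,-.09,.03))
r1=np.hstack([a[0:290,60:460],crop(t,(253,205),92,66,400,290)]); r2=np.hstack([crop(s,b,50,36,400,290),crop(s,c,50,36,400,290)])
cv2.imwrite('pics/final.png',np.vstack([r1,r2])); print(w2px(K,T,[(.384,.2922,.026),(.384,.2922,.163)]))
E
```

```text
t: 53.3
position: [0.3736, 0.1982, 0.2597]
tcp_rot: [-180.0, -0.0, 39.0]
force: [0.0, 0.3, 0.5]
width: 1.002
grasp_force: 0.0
[[261.84093278 112.95868807]
 [231.25264526 113.93542458]]
```

View pics/final.png

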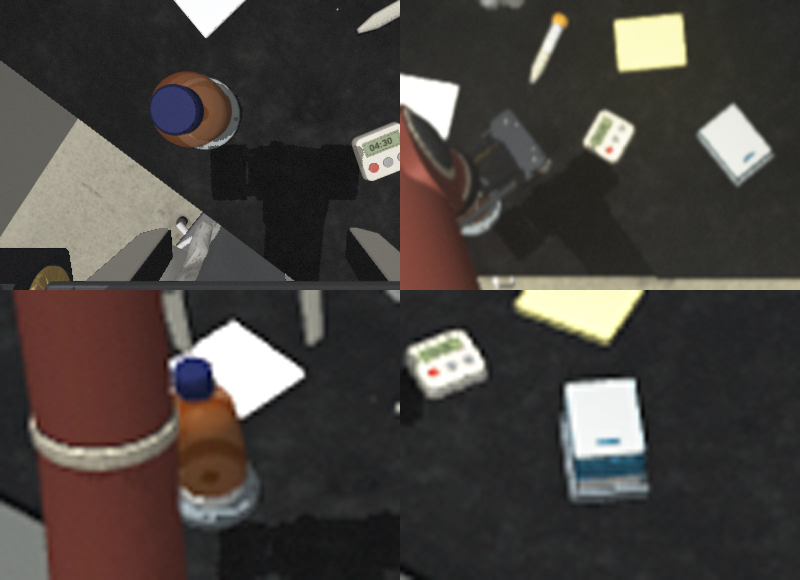

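The final view shows the bottle upright on the round stand, cap at wrist crop (177,109). The box is square on the oblong stand, at (735,145) in the top crop. I check the bottle's centring in numbers.

```bash
python3 - <<'E'
from h import *
from scipy.optimize import least_squares
d=np.load('w18.npz');K,T=d['K'],d['T']; im=cv2.imread('pics/w18.png'); hs=cv2.cvtColor(im,cv2.COLOR_BGR2HSV)
th=np.linspace(0,2*np.pi,90)
def cyl(x,y,r,z0,z1): return np.vstack([w2px(K,T,np.c_[x+r*np.cos(th),y+r*np.sin(th),np.full(90,z)]) for z in(z0,z1)])
def fit(mask,r,z0,z1,name):
    c=max(cv2.findContours(mask,0,1)[0],key=cv2.contourArea); b=cv2.convexHull(c)[:,0].astype(float)
    g=lambda p:[cyl(*p,r,z0,z1)[:,i].__getattribute__(f)()-b[:,i].__getattribute__(f)() for i in(0,1) for f in('min','max')]
    s=least_squares(g,[.384,.292]); print(name,s.x.round(4),np.round(s.fun,1))
roi=np.zeros(im.shape[:2],'uint8'); roi[50:170,180:320]=255
blue=cv2.inRange(hs,(105,80,30),(130,255,255))&roi; amb=cv2.inRange(hs,(3,100,40),(20,255,255))&roi
fit(blue,.019,.138,.163,'cap'); fit(blue|amb,.034,.030,.112,'body+cap(ignore left)')
g=cv2.cvtColor(im,cv2.COLOR_BGR2GRAY); light=((cv2.inRange(g,75,255)&cv2.inRange(hs,(0,0,60),(180,90,255)))|blue|amb)&roi
print('right profile',[(v,int(np.where(light[v,:302]>0)[0].max())) for v in range(90,150,6)])
print('stand r42 predicted right', cyl(.384,.2922,.042,.014,.014)[:,0].max(),cyl(.384,.2922,.042,.014,.014)[:,1].max())
fit(light,.042,0,.014,'stand(ignore left/top)')
E
```

```text
cap [0.3873 0.293 ] [-1.9  2.1 -1.5  1.7]
body+cap(ignore left) [0.3867 0.2933] [-0.9  1.1 -1.5  1.7]
right profile [(90, 289), (96, 293), (102, 296), (108, 298), (114, 298), (120, 298), (126, 296), (132, 294), (138, 289), (144, 282)]
stand r42 predicted right 299.29516356146956 148.81700178619914
stand(ignore left/top) [0.3782 0.3034] [ 8.  -8.3  1.7 -2.3]
```

```bash
python3 -c "
from workcell import *
print(hand_in())"
```

```text
the job is handed in; nothing more can be done
None
```

I handed the job in at about 53 s: the slide box is on the oblong riser and stand, and the bottle stands upright on the round riser and stand, about 3 mm off centre by the last camera measurement; both risers went down first, and I did not move the timer, vial or conical tube.

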